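# Thread the stripped wheel parts onto their keeper posts in order

## Task

Keep the stripped wheel's parts in order on the two keeper posts: on the post with the blue foot thread the dark toothed sprocket first (boss up, as it lies), then the bearing, then the green collar; on the post with the red foot thread the white spacer first, then the hex nut. Each part must sit flat, right down on the foot or on the part below it, and be let go; do not tip over the oil jar.

Things in the scene. Friction and masses are not known exactly. Their poses are not given: they have to be found in the camera images.
- sprocket: Dark steel drive sprocket, loose, lying flat: toothed plate 74 mm across the teeth and 8 mm thick, with a plain round boss 44 mm in diameter standing 14 mm above the plate (22 mm overall, grip the boss). Through bore 28 mm. About 0.3 kg. Origin: centre of the underside; z up along the bore. Round, so its yaw does not matter.
- bearing: Steel ball bearing with an orange seal ring on its top face, loose, lying flat: outer diameter 62 mm, bore 30 mm, 16 mm high. About 0.2 kg. Origin: centre of the underside; z up along the bore. Round, so its yaw does not matter.
- collar: Green painted metal collar (plain ring), loose: outer diameter 40 mm, bore 28 mm, 18 mm high. About 0.12 kg. Origin: centre of the underside; z up along the bore. Round, so its yaw does not matter.
- spacer: White plastic spacer (plain ring), loose: outer diameter 48 mm, bore 28 mm, 24 mm high. About 0.06 kg. Origin: centre of the underside; z up along the bore. Round, so its yaw does not matter.
- nut: Large steel hex nut, loose, lying flat: 46 mm across flats, 53 mm across corners, bore 28 mm, 20 mm high. About 0.16 kg. Origin: centre of the underside; z up along the bore; the flats face along its own x axis and every 60 degrees from it, so fingers closing along x grip two flats.
- blue_post: Keeper post with a blue foot, fixed upright on the bench: round foot 90 mm in diameter and 12 mm thick, from its middle an upright steel pin 16 mm in diameter whose top is 70 mm above the bench (the last 10 mm taper to 6 mm). Takes sprocket, bearing, collar, in that order upwards. Origin: centre of the foot's underside, at bench level, on the pin's axis; z up.
- red_post: Keeper post with a red foot, otherwise the same as the blue one and fixed as well: foot 90 mm in diameter, 12 mm thick, pin 16 mm in diameter to 70 mm above the bench, tapered over the last 10 mm. Takes spacer, then nut. Origin: centre of the foot's underside, at bench level, on the pin's axis; z up.
- oil_jar: Amber glass jar with a black cap and a pale label, loose, standing upright among the parts: 60 mm in diameter, 85 mm high. Not to be tipped over. Origin: centre of its underside, z up. (A low grey dish of bolts, 84 mm across and 22 mm high, not listed, also stands among the parts; no two of these things lie closer than about 120 mm, centre to centre.)
There are look-alikes about, which are no part of the job. Leave any brown look-alike of the bearing alone.

How it is judged:
By the outcome, as a careful person would: the job done as asked, in the order asked, and still so for the second after the job is handed in, with the robot touching nothing.
It also fails if it takes over 128 s, if anything falls off the work surface, if the arm or the gripper's body presses on something with over 40 N, if the wrist force passes 120 N, or if a joint passes its speed limit or range.

## Robot

A 6-joint arm with a two-finger parallel gripper is mounted at the origin on the work surface. World frame = base frame: x ahead of the robot, y to its left, z up, the work surface at z = 0. Lengths are in m, angles in rad, forces in N, time in s.
With the tool pointing down it reaches from about 0.3 to 1 m from the base axis. Payload 5.1 kg.
Tool frame: the origin (TCP) lies midway between the tips of the shut fingers; the grasp point (between the pads) lies 19 mm behind it; x points along the fingers, z is the direction in which the jaws open and shut, and the axes are right-handed (so a half turn about x gives the same grasp; the last joint's range is limited). The gripper opens to 95 mm and grips with 3 to 60 N. Pads are 20 mm wide; open, the fingers measure 119 mm over their backs; the gripper's body (75 mm by 180 mm) begins 59 mm behind the grasp point.
Start: joints at [-1.335, 0.124, 1.65, -0, 1.367, -0.083], TCP at [0.204, -0.617, 0.215] pointing down, gripper open.
Joint ranges: [-2.61, 2.61], [-1.02, 2.33], [0.03, 2.71], [-1.35, 4.49], [0.32, 2.68], [-2.91, 2.91]. Speed limits (rad/s): [2.57, 2.57, 3.14, 3.14, 3.14, 3.14].

## Interface

Orientations are given as a unit quaternion [x, y, z, w].
In Python, from bench import sensors, eyes, ticket gives the robot as it stands.
- The arm moves only by the tool arm_command, never from a script. Its argument "targets" is a list of rows, each a list of 7 numbers: the shift along the tool's x, y, z in m, then the turn, a rotation vector about the tool's x, y, z in rad, then the opening in per cent of the stroke, from 0 (shut) to 100 (fully open). A call has 1 to 12 rows; each row shifts and turns the commanded pose from where the row before left it, along the tool's axes as they then stand; what a row does not reach is not made up. A row lasts 1/8 s, in which the tool goes at most 62.5 mm and 10.7 degrees, less where a joint would pass 70% of its speed; a pose out of reach is approached as far as the arm can. A call with a gripper value outside its range is refused whole. The fingers move at their own pace and stop on an object; "grip_force" is the grip in N (left out, the last holds). Time passes only in rows, so rows that do not move let the fingers close. It gives the time, the measured TCP pose, the force and the opening at its end, in the units of the state.
- sensors.sense(): the state, without advancing time (a new reading comes with each control period).
- eyes.grab_frame(name): name is "side" or "top"; returns the picture (384x512x3 uint8, red, green, blue); there is no depth.
- eyes.camera_params(name): a dict with "fx", "fy", "cx", "cy" (pixels), "k1" (the pictures are not rectified: a ray, as slopes to the right and down, at radius r is drawn at 1 + k1 r^2 times it, then the intrinsics apply), "R" (3x3) and "t" (3): a world point X has camera coordinates R X + t. Camera axes: x right, y down, z forward; pixel columns grow to the right and rows downward; lengths in m; the calibration is good to about 2 mm. A picture is of the moment at which its call begins. camera_params takes no time and is no camera call.
- ticket.sign_off(): hands the job in, once; it reports no verdict.
The state is a dict: "time": time; "qpos": joint angles; "joint_vel": joint speeds; "joint_efforts": joint torques, N m; "eef_pos": TCP position; "ee_rot": TCP orientation; "force": force on the tool from outside, world axes, zero at the start; "torque": the same for the moment, N m; "gripper_width": opening from 0.0 (shut) to 1.0 (fully open).
Only numpy, scipy, OpenCV 4.12 (cv2) and the standard library are available. Lean on these libraries where they do the work, as an engineer would, in place of code of your own. Each camera call takes 0.05 s, during which the arm holds its last target.

## Working session

There is one attempt and no reset: what is moved stays moved. The work goes in short steps, Python scripts to look and compute and a tool call to move; the robot and the scene stay as the last step left them, time stands still between calls to the robot, and variables do not carry over. Pictures are saved under pics/ and viewed, and the job is handed in when it is done.

Besides the shell and the picture viewer there is one more tool, called after "Request:" by a JSON object that holds its "fn" and its "kwargs", one argument or row to a line. arm_command: Moves the arm, as the interface text tells. Its arguments: {"type":"object","properties":{"targets":{"type":"array"},"grip_force":{"type":"number"}},"required":["targets"]}

```bash
ls; mkdir -p pics; python3 - <<'E'
from bench import sensors, eyes
import cv2
s=sensors.sense(); print(s)
for n in("side","top"):
    print(n,eyes.camera_params(n))
    cv2.imwrite(f"pics/{n}0.png",cv2.resize(eyes.grab_frame(n)[:,:,::-1],(800,600)))
E
```

```text
pics
{'time': 0.0, 'qpos': array([-1.33460701e+00,  1.24478756e-01,  1.65164258e+00, -1.76739509e-06,
        1.36747408e+00, -8.26240637e-02]), 'joint_vel': array([-1.42349902e-03, -3.43632939e-04,  1.62121698e-03, -8.20581346e-05,
       -3.01595522e-04, -1.96963920e-04]), 'joint_efforts': array([-1.00056261e-04, -4.17603528e+01, -3.59934282e+01,  7.73886661e-02,
        4.91040177e-02, -1.57817935e-04]), 'eef_pos': array([ 0.20354664, -0.61665114,  0.21342266]), 'ee_rot': array([ 0.41475463,  0.57356485, -0.41383394,  0.57248881]), 'force': array([ 0.42182675,  0.23957452, -0.71264712]), 'torque': array([ 0.00053206, -0.00361283,  0.04584146]), 'gripper_width': 0.9994517366293659}
side {'fx': 420.4820687973279, 'fy': 420.4820687973279, 'cx': 249.4919011435789, 'cy': 190.64205135279923, 'k1': -0.026120624937706453, 'R': array([[-0.9988367 , -0.04432119, -0.01899691],
       [-0.01789095,  0.706457  , -0.7075298 ],
       [ 0.04477906, -0.70636686, -0.70642813]]), 't': array([0.5029134 , 0.05072067, 1.08436899])}
top {'fx': 474.55673629903094, 'fy': 474.55673629903094, 'cx': 257.92753852424136, 'cy': 193.1400817662891, 'k1': -0.19614987775467452, 'R': array([[ 0.02705723, -0.99961481,  0.00617532],
       [-0.99892564, -0.02727005, -0.03746892],
       [ 0.03762289, -0.00515488, -0.99927871]]), 't': array([-0.01699571,  0.4981169 ,  1.45454225])}
```

View pics/top0.png

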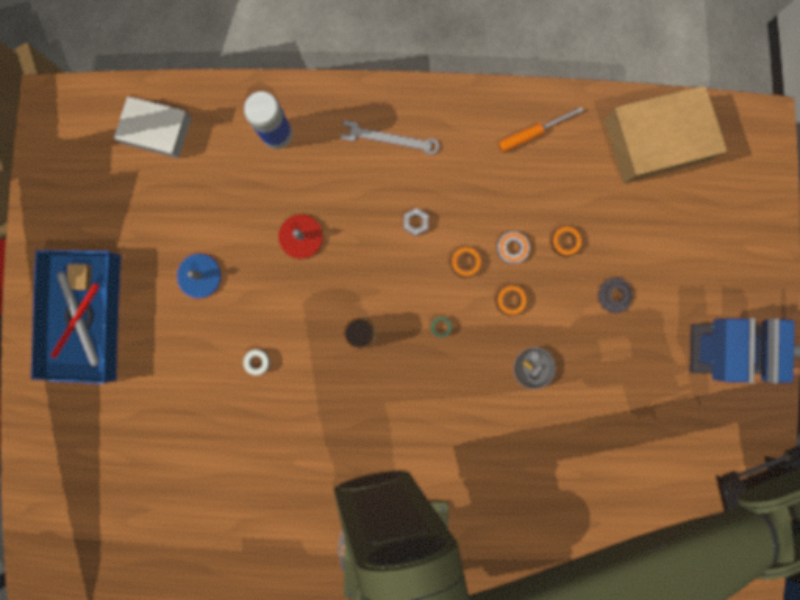

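View pics/side0.png

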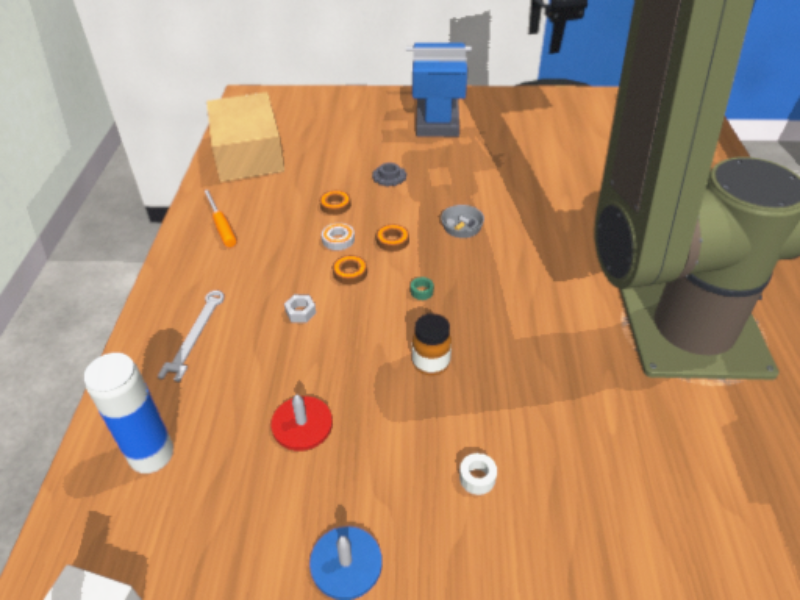

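The top view (800×600 px) shows these candidates:
- **Bearing:** steel with an orange ring at (514,247). Brown/orange look-alikes are at (466,262), (567,240) and (512,299).
- **Sprocket:** dark, at (615,295). The dark dish at (535,368) and the jar cap at (359,333) could be mistaken for it.
- **Nut:** (416,221). The wrench's ring end is at (432,145).
- **Collar:** green, at (441,326).
- **Spacer:** white, at (256,362). The white can and box are at the far edge.
- **Posts:** blue at (200,275), red at (301,236). The blue tray and the vise are not posts.

Next I'll check close crops and measure.

```bash
cat > h.py <<'E'
import numpy as np, cv2
from bench import sensors, eyes
from scipy.spatial.transform import Rotation as Ro
def ray(n,uv):
    p=eyes.camera_params(n)
    d=np.array([(uv[0]-p['cx'])/p['fx'],(uv[1]-p['cy'])/p['fy']]); s=d.copy()
    for _ in range(20): s=d/(1+p['k1']*(s@s))
    R=p['R']; return -R.T@p['t'], R.T@np.r_[s,1]
def plane(n,uv,z):
    c,d=ray(n,uv); return c+d*(z-c[2])/d[2]
def proj(n,X):
    p=eyes.camera_params(n); c=p['R']@np.asarray(X)+p['t']; s=c[:2]/c[2]
    s=s*(1+p['k1']*(s@s)); return np.array([p['fx']*s[0]+p['cx'],p['fy']*s[1]+p['cy']])
def crop(img,c,r,f):
    x,y=int(c[0]),int(c[1]); return cv2.resize(img[max(0,y-r):y+r,max(0,x-r):x+r],None,fx=f,fy=f,interpolation=cv2.INTER_CUBIC)
E
python3 - <<'E'
from h import *
t=eyes.grab_frame('top');s=eyes.grab_frame('side')
np.save('t0.npy',t);np.save('s0.npy',s)
a=t[120:260,100:420]; b=s[90:384,170:340]
cv2.imwrite('pics/tc.png',cv2.resize(a,(800,350),interpolation=cv2.INTER_CUBIC)[:,:,::-1])
cv2.imwrite('pics/sc.png',cv2.resize(b,(347,600),interpolation=cv2.INTER_CUBIC)[:,:,::-1])
P=dict(sprocket=(615,295),bearing=(514,247),collar=(441,326),spacer=(256,362),nut=(416,221),blue=(200,275),red=(301,236),jar=(359,333),dish=(535,368))
for k,v in P.items():
    print(k,plane('top',np.array(v)*.64,0.016).round(3), t[int(v[1]*.64),int(v[0]*.64)])
E
```

```text
sprocket [ 0.523 -0.427  0.016] [118  80  46]
bearing [ 0.613 -0.221  0.016] [129  86  49]
collar [ 0.453 -0.079  0.016] [121  80  47]
spacer [0.371 0.284 0.016] [117  75  46]
nut [ 0.659 -0.025  0.016] [121  81  50]
blue [0.541 0.403 0.016] [65 66 76]
red [0.623 0.202 0.016] [80 74 73]
jar [0.434 0.081 0.016] [56 44 39]
dish [ 0.374 -0.268  0.016] [104  98  97]
```

View pics/tc.png

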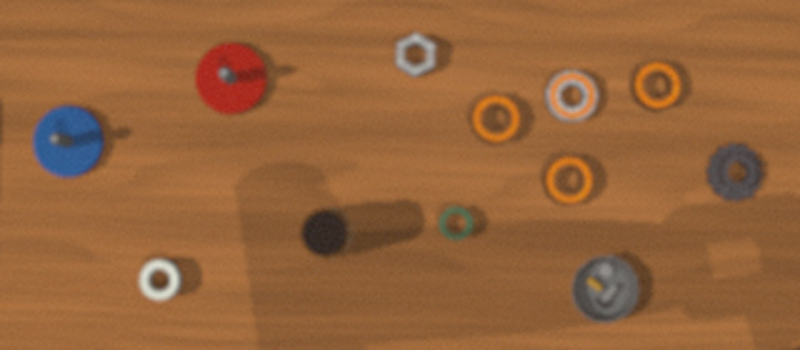

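View pics/sc.png

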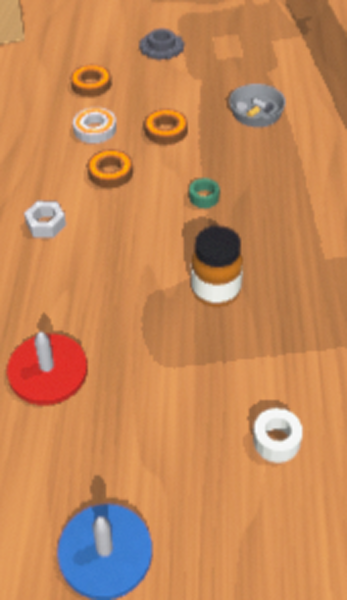

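The close crops confirm the choice: only the ring at crop (572,96) has silver races with an orange seal, and the other three are brown. Now the precise measurements.

```bash
cat > meas.py <<'E'
from h import *
P=dict(sprocket=(615,295),bearing=(514,247),collar=(441,326),spacer=(256,362),nut=(416,221),blue=(200,275),red=(301,236))
ZT=dict(sprocket=.008,bearing=.016,collar=.018,spacer=.024,nut=.020,blue=.012,red=.012)
DIA=dict(sprocket=74,bearing=62,collar=40,spacer=48,nut=49.5,blue=90,red=90)
def mask(img,k):
    h=cv2.cvtColor(img,cv2.COLOR_RGB2HSV).astype(int);H,S,V=h[...,0],h[...,1],h[...,2]
    if k=='collar': m=(H>30)&(H<100)&(S>40)
    elif k=='blue': m=(H>95)&(H<130)&(S>110)
    elif k=='red': m=((H<6)|(H>172))&(S>165)
    elif k=='sprocket': m=(S<95)
    else: m=(S<100)&(V>90)
    return m.astype(np.uint8)
def blob(img,k,c,r=22):
    m=mask(img,k); w=np.zeros_like(m); cv2.circle(w,tuple(int(round(x)) for x in c),r,1,-1); m=m*w
    cs,_=cv2.findContours(m,cv2.RETR_EXTERNAL,cv2.CHAIN_APPROX_NONE)
    c=max(cs,key=lambda q:cv2.contourArea(cv2.convexHull(q))); return cv2.convexHull(c),c
def measure(img,n,k,guess,z,r=22):
    hu,c=blob(img,k,guess,r)
    # planar outline at height z
    pts=np.array([plane(n,p[0].astype(float),z)[:2] for p in hu])
    q=(pts*10000).astype(np.float32)
    M=cv2.moments(q.reshape(-1,1,2)); cen=np.array([M['m10'],M['m01']])/M['m00']/1e4
    return cen, 2*np.sqrt(M['m00']/1e8/np.pi)*1000
E
python3 - <<'E'
from meas import *
t=np.load('t0.npy');s=np.load('s0.npy')
for k in P:
    g=np.array(P[k])*.64
    X=plane('top',g,ZT[k])
    a,d=measure(t,'top',k,g,ZT[k]); b,e=measure(s,'side',k,proj('side',X),ZT[k],26)
    print(k,a.round(4),round(d,1),'side',b.round(4),round(e,1),'true',DIA[k])
E
```

```text
sprocket [ 0.5247 -0.4296] 68.1 side [ 0.5252 -0.426 ] 76.2 true 74
bearing [ 0.613  -0.2189] 65.3 side [ 0.6126 -0.207 ] 71.0 true 62
collar [ 0.4527 -0.0785] 36.6 side [ 0.4513 -0.0681] 47.1 true 40
spacer [0.3725 0.2831] 53.3 side [0.3729 0.2923] 56.8 true 48
nut [ 0.6578 -0.0239] 52.2 side [ 0.6565 -0.0126] 59.4 true 49.5
blue [0.5406 0.4077] 83.4 side [0.5398 0.4118] 85.6 true 90
red [0.6238 0.2044] 84.2 side [0.6229 0.2114] 90.3 true 90
```

```bash
python3 - <<'E'
from meas import *
t=np.load('t0.npy')
s=sensors.sense(); print(Ro.from_quat(s['ee_rot']).as_matrix().round(3))
hu,_=blob(t,'nut',np.array(P['nut'])*.64)
pts=np.array([plane('top',p[0].astype(float),.02)[:2] for p in hu])
d=pts-[.6578,-.0239]
for p in d: print((p*1000).round(0),round(np.degrees(np.arctan2(p[1],p[0]))),round(np.hypot(*p)*1000,1))
# width vs angle (flat normals: minimal width)
w=[np.ptp(d@[np.cos(a),np.sin(a)]) for a in np.radians(np.arange(0,180,5))]
print([(i*5,round(x*1000)) for i,x in enumerate(w)])
# 6-fold phase of hull area radius
m=mask(t,'nut'); 
for k,v in dict(A=(466,262),B=(567,240),C=(512,299)).items(): print(k,plane('top',np.array(v)*.64,.016).round(3))
# pin tips
cv2.imwrite('pics/nut.png',np.hstack([crop(t,np.array(P[k])*.64,20,8) for k in('nut','red')])[:,:,::-1])
cv2.imwrite('pics/nuts.png',np.hstack([crop(np.load('s0.npy'),proj('side',X),20,8) for X in((.6578,-.0239,.02),(.6235,.205,.07),(.54,.407,.07))])[:,:,::-1])
for X in((.6235,.205,.07),(.54,.407,.07)): print(proj('side',X),proj('top',X))
E
```

```text
[[-0.     0.95   0.313]
 [ 0.001  0.313 -0.95 ]
 [-1.     0.    -0.001]]
[27. -2.] -5 26.8
[ 18. -21.] -50 27.8
[ 15. -24.] -59 28.6
[-10. -25.] -112 26.9
[-16. -22.] -127 27.5
[-26.  -4.] -172 26.5
[-26.   5.] 168 27.0
[-18.  21.] 130 27.4
[-15.  24.] 121 28.3
[13. 25.] 62 28.4
[17. 22.] 53 27.6
[27.  4.] 8 26.8
[(0, 53), (5, 53), (10, 53), (15, 53), (20, 52), (25, 51), (30, 51), (35, 52), (40, 54), (45, 54), (50, 55), (55, 56), (60, 56), (65, 55), (70, 55), (75, 54), (80, 53), (85, 52), (90, 50), (95, 51), (100, 53), (105, 55), (110, 56), (115, 56), (120, 57), (125, 57), (130, 56), (135, 55), (140, 54), (145, 53), (150, 52), (155, 52), (160, 53), (165, 53), (170, 54), (175, 54)]
A [ 0.58  -0.126  0.016]
B [ 0.63  -0.327  0.016]
C [ 0.51  -0.219  0.016]
[189.88687738 252.34498931] [189.32149502 148.57058604]
[219.17754389 342.17355691] [121.98136828 174.84147054]
```

View pics/nut.png

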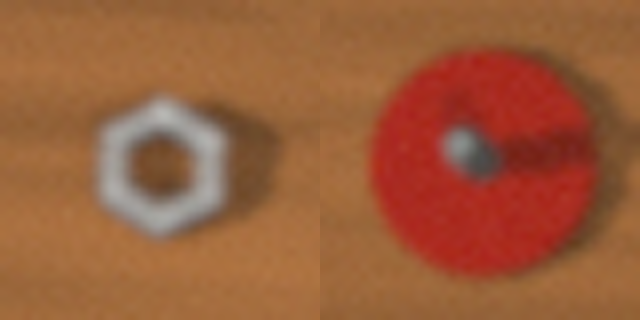

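View pics/nuts.png

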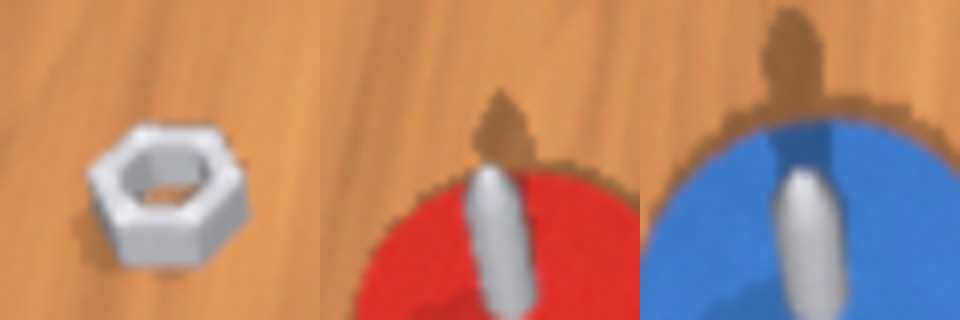

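Request:
{"fn": "arm_command", "kwargs": {
  "targets": [
    [0,0,0,0.1592,0,0,100],
    [0,0,0,0.1592,0,0,100],
    [0,0,-0.047,0,0,0,100],
    [0,0,-0.047,0,0,0,100],
    [0,0,-0.047,0,0,0,100],
    [0,0,-0.046,0,0,0,100],
    [0,0.054,0,0,0,0,100],
    [0,0.054,0,0,0,0,100],
    [0,0.054,0,0,0,0,100],
    [0,0.054,0,0,0,0,100],
    [0,0.053,0,0,0,0,100],
    [0,0.0525,0,0,0,0,100]
  ],
  "grip_force": 25
}}

```text
time: 1.7
eef_pos: [0.5268, -0.4298, 0.2143]
ee_rot: [0.5, 0.5, -0.5, 0.5]
force: [0.6, -0.2, 0.5]
gripper_width: 1.001
```

```bash
cat > st.py <<'E'
from h import *
s=sensors.sense(); print(s['time'],s['eef_pos'].round(4),'w',round(s['gripper_width']*95,1),'F',s['force'].round(1)); print(Ro.from_quat(s['ee_rot']).as_matrix().round(4).tolist())
E
python3 st.py
```

```text
1.7 [ 0.5268 -0.4298  0.2143] w 95.1 F [ 0.6 -0.2  0.5]
[[-0.0003, 1.0, 0.0007], [0.0001, 0.0007, -1.0], [-1.0, -0.0003, -0.0001]]
```

Request:
{"fn": "arm_command", "kwargs": {
  "targets": [
    [0.06,0,0,0,0,0,100],
    [0.06,0,0,0,0,0,100],
    [0.04,0,0,0,0,0,70],
    [0,0,0,0,0,0,70]
  ]
}}

```text
time: 2.2
eef_pos: [0.5224, -0.4275, 0.0495]
ee_rot: [0.5, 0.504, -0.5, 0.497]
force: [-0.9, 0.2, 0.0]
gripper_width: 0.844
```

```bash
python3 st.py; python3 - <<'E'
from h import *
t=eyes.grab_frame('top');s=eyes.grab_frame('side')
a=crop(s,proj('side',(.525,-.43,.03)),40,8); b=crop(s,proj('side',(.525,-.43,.03)),40,8)
cv2.imwrite('pics/a1.png',cv2.resize(a,(600,600))[:,:,::-1])
E
```

```text
2.2 [ 0.5224 -0.4275  0.0495] w 80.2 F [-0.9  0.2  0. ]
[[-0.007, 1.0, 0.0005], [0.0067, 0.0005, -1.0], [-1.0, -0.007, -0.0067]]
```

View pics/a1.png

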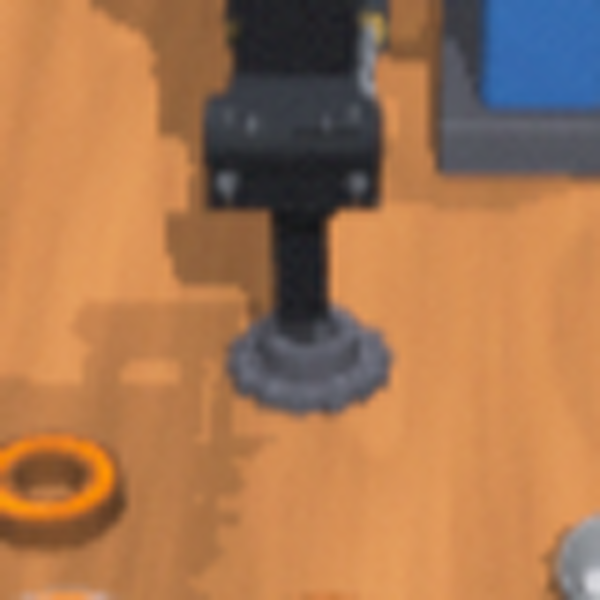

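Request:
{"fn": "arm_command", "kwargs": {
  "targets": [
    [0,0,0,0,0,0,70],
    [0,0,0,0,0,0,70]
  ]
}}

```text
time: 2.55
eef_pos: [0.5263, -0.4313, 0.0575]
ee_rot: [0.5, 0.499, -0.5, 0.502]
force: [0.5, -0.2, 0.1]
gripper_width: 0.699
```

```bash
python3 st.py;python3 st.py
```

```text
2.55 [ 0.5263 -0.4313  0.0575] w 66.4 F [ 0.5 -0.2  0.1]
[[0.0031, 1.0, 0.0003], [-0.003, 0.0003, -1.0], [-1.0, 0.0031, 0.003]]
2.55 [ 0.5263 -0.4313  0.0575] w 66.4 F [ 0.5 -0.2  0.1]
[[0.0031, 1.0, 0.0003], [-0.003, 0.0003, -1.0], [-1.0, 0.0031, 0.003]]
```

Request:
{"fn": "arm_command", "kwargs": {
  "targets": [
    [0.015,0,0,0,0,0,70],
    [0.015,0,0,0,0,0,70],
    [0.008,0,0,0,0,0,70],
    [0.004,0,0,0,0,0,70],
    [0,0,0,0,0,0,70],
    [0,0,0,0,0,0,70]
  ]
}}

```text
time: 3.3
eef_pos: [0.5254, -0.4304, 0.0132]
ee_rot: [0.5, 0.5, -0.5, 0.5]
force: [0.8, 0.3, -0.4]
gripper_width: 0.701
```

```bash
python3 st.py; python3 - <<'E'
from h import *
s=eyes.grab_frame('side')
a=crop(s,proj('side',(.525,-.43,.03)),25,8)
cv2.imwrite('pics/a2.png',a[:,:,::-1])
E
```

```text
3.3 [ 0.5254 -0.4304  0.0132] w 66.6 F [ 0.8  0.3 -0.4]
[[0.0006, 1.0, 0.0004], [-0.0006, 0.0004, -1.0], [-1.0, 0.0006, 0.0006]]
```

View pics/a2.png

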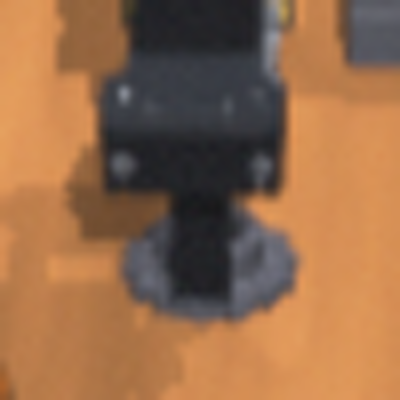

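Request:
{"fn": "arm_command", "kwargs": {
  "targets": [
    [0.002,-0.002,0,0,0,0,70],
    [0,0,0,0,0,0,40],
    [0,0,0,0,0,0,30],
    [0,0,0,0,0,0,20],
    [0,0,0,0,0,0,20],
    [0,0,0,0,0,0,20]
  ],
  "grip_force": 30
}}

```text
time: 4.1
eef_pos: [0.5231, -0.43, 0.0107]
ee_rot: [0.5, 0.5, -0.5, 0.5]
force: [-1.0, 0.8, -0.1]
gripper_width: 0.46
```

```bash
python3 st.py
```

```text
4.1 [ 0.5231 -0.43    0.0107] w 43.7 F [-1.   0.8 -0.1]
[[-0.0001, 1.0, 0.0003], [0.0004, 0.0003, -1.0], [-1.0, -0.0001, -0.0004]]
```

Request:
{"fn": "arm_command", "kwargs": {
  "targets": [
    [-0.01,0,0,0,0,0,20],
    [-0.025,0,0,0,0,0,20],
    [-0.035,0,0,0,0,0,20],
    [-0.035,0,0,0,0,0,20],
    [-0.025,0,0,0,0,0,20],
    [0,0,0,0,0,0,20],
    [0,0,0,0,0,0,20],
    [0,0,0,0,0,0,20]
  ]
}}

```text
time: 5.1
eef_pos: [0.5221, -0.4292, 0.1382]
ee_rot: [0.5, 0.501, -0.5, 0.499]
force: [0.2, 0.3, -2.5]
gripper_width: 0.456
```

```bash
python3 st.py; python3 - <<'E'
from h import *
s=eyes.grab_frame('side')
a=crop(s,proj('side',(.523,-.43,.14)),25,10)
cv2.imwrite('pics/a3.png',a[:,:,::-1])
E
```

```text
5.1 [ 0.5221 -0.4292  0.1382] w 43.3 F [ 0.2  0.3 -2.5]
[[-0.0028, 1.0, 0.0003], [0.0026, 0.0004, -1.0], [-1.0, -0.0028, -0.0026]]
```

View pics/a3.png

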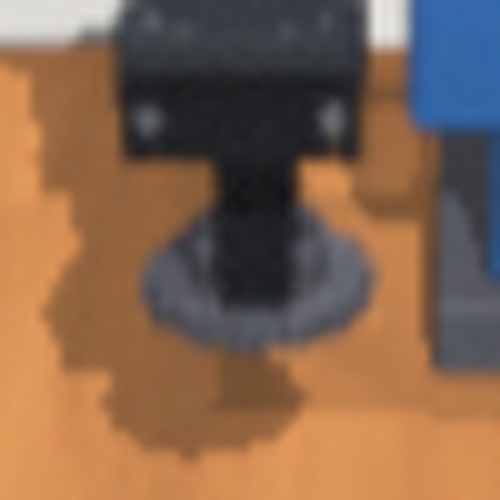

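Request:
{"fn": "arm_command", "kwargs": {
  "targets": [
    [0,0.0,-0.03,0,0,0,20],
    [0,0.0015,-0.06,0,0,0,20],
    [0,0.0015,-0.06,0,0,0,20],
    [0,0.0015,-0.06,0,0,0,20],
    [0,0.0015,-0.06,0,0,0,20],
    [0,0.0015,-0.06,0,0,0,20],
    [0,0.0015,-0.06,0,0,0,20],
    [0,0.0015,-0.06,0,0,0,20],
    [0,0.0015,-0.06,0,0,0,20],
    [0,0.0015,-0.06,0,0,0,20],
    [0,0.0015,-0.06,0,0,0,20],
    [0,0.0015,-0.06,0,0,0,20]
  ]
}}

```text
time: 6.65
eef_pos: [0.5387, 0.2617, 0.1398]
ee_rot: [0.5, 0.5, -0.5, 0.5]
force: [0.6, 0.6, -3.2]
gripper_width: 0.457
```

Request:
{"fn": "arm_command", "kwargs": {
  "targets": [
    [0,0.001,-0.06,0,0,0,20],
    [0,0.0015,-0.04,0,0,0,20],
    [0,0,-0.02,0,0,0,20],
    [0,0,0,0,0,0,20],
    [0,0,0,0,0,0,20],
    [0,0,0,0,0,0,20],
    [0,0,0,0,0,0,20]
  ]
}}

```text
time: 7.52
eef_pos: [0.5421, 0.3789, 0.1408]
ee_rot: [0.5, 0.5, -0.5, 0.5]
force: [0.1, -0.5, -2.6]
gripper_width: 0.457
```

```bash
python3 st.py
```

```text
7.525 [0.5421 0.3789 0.1408] w 43.4 F [ 0.1 -0.5 -2.6]
[[0.0001, 1.0, -0.0009], [0.0, -0.0009, -1.0], [-1.0, 0.0001, -0.0]]
```

Request:
{"fn": "arm_command", "kwargs": {
  "targets": [
    [0,-0.001,-0.02,0,0,0,20],
    [0.02,0,-0.008,0,0,0,20],
    [0.015,0,0,0,0,0,20],
    [0,0,0,0,0,0,20],
    [0,0,0,0,0,0,20],
    [0,0,0,0,0,0,20]
  ]
}}

```text
time: 8.28
eef_pos: [0.5414, 0.4079, 0.1065]
ee_rot: [0.5, 0.5, -0.499, 0.5]
force: [-0.8, 0.5, -3.3]
gripper_width: 0.46
```

```bash
python3 st.py;  python3 - <<'E'
from h import *
t=eyes.grab_frame('top');s=eyes.grab_frame('side')
a=crop(s,proj('side',(.54,.407,.06)),40,7);b=crop(t,proj('top',(.54,.407,.06)),40,7)
h=min(a.shape[0],b.shape[0]);print(a.shape,b.shape)
cv2.imwrite('pics/a4.png',cv2.resize(np.hstack([a[:h],b[:h]]),(800,int(800*h/(a.shape[1]+b.shape[1]))))[:,:,::-1])
for z in (.03,.07,.1): print(proj('side',(.54,.407,z)))
E
```

```text
8.275 [0.5414 0.4079 0.1065] w 43.7 F [-0.8  0.5 -3.3]
[[0.0012, 1.0, 0.0001], [0.0007, 0.0001, -1.0], [-1.0, 0.0012, -0.0007]]
(560, 560, 3) (560, 560, 3)
[220.65888643 351.57608897]
[219.17754389 342.17355691]
[217.99303997 334.64827382]
```

View pics/a4.png

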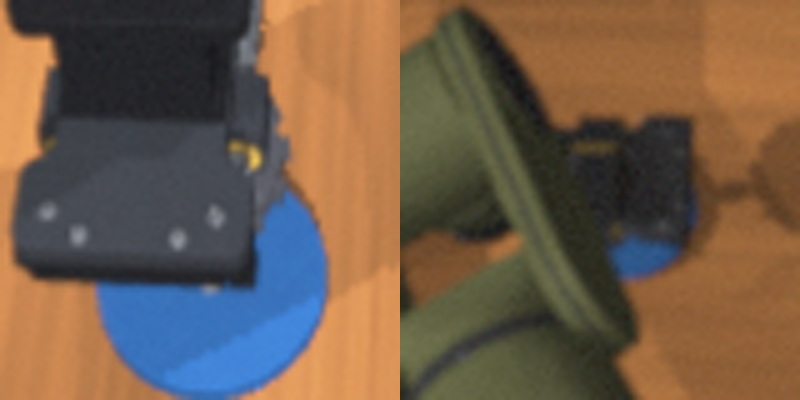

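Request:
{"fn": "arm_command", "kwargs": {
  "targets": [
    [0.01,-0.001,0,0,0,0,20],
    [0.01,0,0,0,0,0,20],
    [0.01,0,0,0,0,0,20],
    [0.01,0,0,0,0,0,20],
    [0,0,0,0,0,0,20],
    [0,0,0,0,0,0,20]
  ]
}}

```text
time: 9.12
eef_pos: [0.54, 0.408, 0.0658]
ee_rot: [0.5, 0.5, -0.5, 0.5]
force: [0.4, 0.4, -2.1]
gripper_width: 0.459
```

```bash
python3 st.py
```

```text
9.125 [0.54   0.408  0.0658] w 43.6 F [ 0.4  0.4 -2.1]
[[0.0003, 1.0, 0.0004], [0.0002, 0.0004, -1.0], [-1.0, 0.0003, -0.0002]]
```

Force is unchanged with the underside about 14 mm below the pin tip, so the pin is in the bore. I'll lower it to the foot.

Request:
{"fn": "arm_command", "kwargs": {
  "targets": [
    [0.012,0,0,0,0,0,20],
    [0.012,0,0,0,0,0,20],
    [0.01,0,0,0,0,0,20],
    [0.006,0,0,0,0,0,20],
    [0.003,0,0,0,0,0,20],
    [0,0,0,0,0,0,20],
    [0,0,0,0,0,0,20]
  ]
}}

```text
time: 10.0
eef_pos: [0.5401, 0.4081, 0.0229]
ee_rot: [0.5, 0.5, -0.5, 0.5]
force: [0.9, -0.1, -3.5]
gripper_width: 0.461
```

```bash
python3 st.py
```

```text
10.0 [0.5401 0.4081 0.0229] w 43.8 F [ 0.9 -0.1 -3.5]
[[0.0009, 1.0, 0.0004], [0.0006, 0.0004, -1.0], [-1.0, 0.0009, -0.0006]]
```

Request:
{"fn": "arm_command", "kwargs": {
  "targets": [
    [0.0005,0,0,0,0,0,20],
    [0,0,0,0,0,0,75],
    [0,0,0,0,0,0,75],
    [0,0,0,0,0,0,75],
    [-0.03,0,0,0,0,0,80],
    [-0.05,0,0,0,0,0,80],
    [-0.05,0,0,0,0,0,80],
    [-0.02,0.01,0.03,0,0,0,80],
    [0,0.01,0.06,0,0,0,80],
    [0,0.01,0.06,0,0,0,80],
    [0,0.01,0.06,0,0,0,80],
    [0,0.01,0.06,0,0,0,80]
  ]
}}

```text
time: 11.5
eef_pos: [0.5901, 0.1361, 0.1726]
ee_rot: [0.5, 0.5, -0.5, 0.5]
force: [-0.1, 0.4, -0.1]
gripper_width: 0.797
```

```bash
python3 st.py;  python3 - <<'E'
from h import *
t=eyes.grab_frame('top');s=eyes.grab_frame('side')
a=crop(s,proj('side',(.54,.407,.03)),35,8);b=crop(t,proj('top',(.54,.407,.03)),35,8)
h=min(a.shape[0],b.shape[0])
cv2.imwrite('pics/a5.png',cv2.resize(np.hstack([a[:h],b[:h]]),(800,int(800*h/(a.shape[1]+b.shape[1]))))[:,:,::-1])
E
```

```text
11.5 [0.5901 0.1361 0.1726] w 75.7 F [-0.1  0.4 -0.1]
[[0.001, 1.0, 0.0007], [0.0001, 0.0007, -1.0], [-1.0, 0.001, -0.0001]]
```

View pics/a5.png

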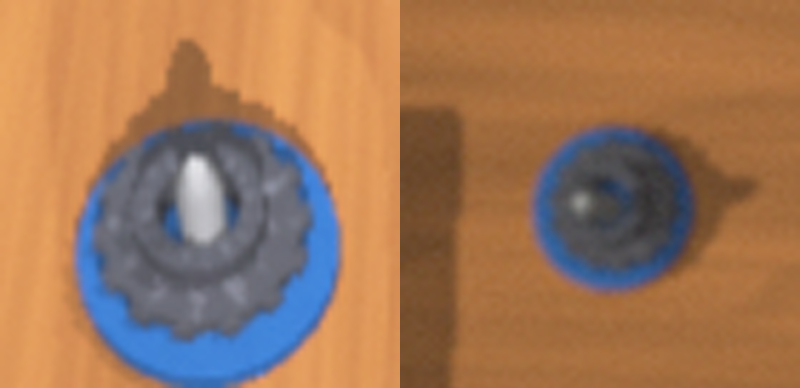

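Request:
{"fn": "arm_command", "kwargs": {
  "targets": [
    [0,0.005,0.06,0,0,0,80],
    [0,0.005,0.06,0,0,0,80],
    [0,0.005,0.06,0,0,0,80],
    [0,0.005,0.06,0,0,0,80],
    [0,0.003,0.06,0,0,0,80],
    [0,0,0.04,0,0,0,80],
    [0,0,0.015,0,0,0,80],
    [0.05,0,0,0,0,0,80],
    [0.05,0,0,0,0,0,80],
    [0.02,0,0,0,0,0,80],
    [0,0,0,0,0,0,80],
    [0,0,0,0,0,0,80]
  ]
}}

```text
time: 13.1
eef_pos: [0.6149, -0.2173, 0.0548]
ee_rot: [0.5, 0.499, -0.499, 0.502]
force: [0.5, -0.1, 1.5]
gripper_width: 0.8
```

Request:
{"fn": "arm_command", "kwargs": {
  "targets": [
    [0,0,0,0,0,0,80],
    [0,0,0,0,0,0,80]
  ]
}}

```text
time: 13.35
eef_pos: [0.614, -0.2175, 0.0539]
ee_rot: [0.5, 0.499, -0.5, 0.501]
force: [-0.5, -0.4, -0.5]
gripper_width: 0.797
```

```bash
python3 st.py; python3 - <<'E'
from h import *
s=eyes.grab_frame('side')
a=crop(s,proj('side',(.613,-.217,.03)),35,8)
cv2.imwrite('pics/b2.png',a[:,:,::-1])
E
```

```text
13.35 [ 0.614  -0.2175  0.0539] w 75.7 F [-0.5 -0.4 -0.5]
[[0.0025, 1.0, 0.0004], [-0.0011, 0.0004, -1.0], [-1.0, 0.0025, 0.0011]]
```

View pics/b2.png

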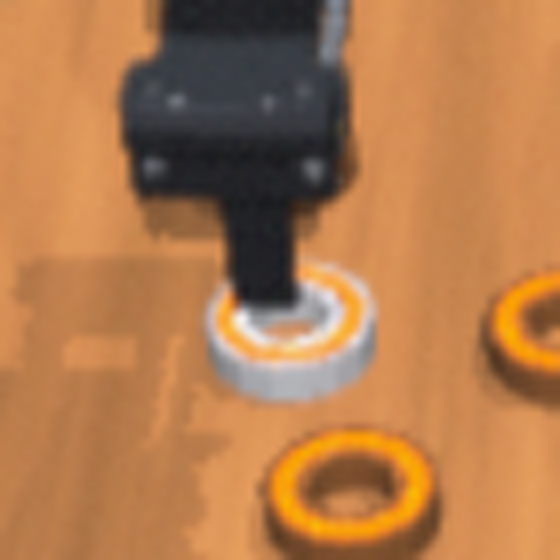

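```bash
python3 - <<'E'
from h import *
c=proj('side',(.613,-.217,.03)); o=np.floor(c)-35
for X in((.614,-.2175+.05,.054),(.613,-.217,.016),(.613,-.217,0),(.609,-.217,.016)): print(X,((proj('side',X)-o)*8).round())
E
```

```text
(0.614, -0.16749999999999998, 0.054) [263. 316.]
(0.613, -0.217, 0.016) [288. 310.]
(0.613, -0.217, 0) [291. 343.]
(0.609, -0.217, 0.016) [298. 310.]
```

Projections of the fingertip (263 predicted) and the bearing (288 predicted, about 291 seen) agree, so I'll descend and grip.

Request:
{"fn": "arm_command", "kwargs": {
  "targets": [
    [0.015,-0.001,0,0,0,0,80],
    [0.015,0,0,0,0,0,80],
    [0.012,0,0,0,0,0,80],
    [0.007,0,0,0,0,0,80],
    [0.001,0,0,0,0,0,80],
    [0,0,0,0,0,0,80],
    [0,0,0,0,0,0,50],
    [0,0,0,0,0,0,50],
    [0,0,0,0,0,0,50],
    [0,0,0,0,0,0,50]
  ]
}}

```text
time: 14.65
eef_pos: [0.6124, -0.2173, 0.0028]
ee_rot: [0.5, 0.5, -0.5, 0.5]
force: [-0.5, 0.5, 2.7]
gripper_width: 0.649
```

```bash
python3 st.py
```

```text
14.65 [ 0.6124 -0.2173  0.0028] w 61.7 F [-0.5  0.5  2.7]
[[0.0009, 1.0, 0.0005], [-0.0005, 0.0005, -1.0], [-1.0, 0.0009, 0.0005]]
```

Request:
{"fn": "arm_command", "kwargs": {
  "targets": [
    [-0.01,0,0,0,0,0,50],
    [-0.03,0,0,0,0,0,50],
    [-0.045,0,0,0,0,0,50],
    [-0.045,0,0,0,0,0,50],
    [0,-0.003,-0.025,0,0,0,50],
    [0,-0.006,-0.05,0,0,0,50],
    [0,-0.006,-0.06,0,0,0,50],
    [0,-0.006,-0.06,0,0,0,50],
    [0,-0.006,-0.06,0,0,0,50],
    [0,-0.006,-0.06,0,0,0,50],
    [0,-0.006,-0.06,0,0,0,50],
    [0,-0.006,-0.06,0,0,0,50]
  ]
}}

```text
time: 16.15
eef_pos: [0.5641, 0.2201, 0.1298]
ee_rot: [0.499, 0.501, -0.501, 0.499]
force: [1.2, 0.2, -2.7]
gripper_width: 0.653
```

Request:
{"fn": "arm_command", "kwargs": {
  "targets": [
    [0,-0.006,-0.06,0,0,0,50],
    [0,-0.006,-0.06,0,0,0,50],
    [0,-0.006,-0.04,0,0,0,50],
    [0,-0.0045,-0.02,0,0,0,50],
    [0,-0.0045,-0.01,0,0,0,50],
    [0,0,0,0,0,0,50],
    [0.03,0,0,0,0,0,50],
    [0,0,0,0,0,0,50],
    [0,0,0,0,0,0,50],
    [0,0,0,0,0,0,50]
  ]
}}

```text
time: 17.4
eef_pos: [0.5408, 0.4079, 0.1038]
ee_rot: [0.501, 0.5, -0.499, 0.5]
force: [0.0, 0.2, -2.3]
gripper_width: 0.648
```

```bash
python3 st.py
```

```text
17.4 [0.5408 0.4079 0.1038] w 61.5 F [ 0.   0.2 -2.3]
[[0.0021, 1.0, -0.0003], [0.0012, -0.0003, -1.0], [-1.0, 0.0021, -0.0012]]
```

Request:
{"fn": "arm_command", "kwargs": {
  "targets": [
    [0.012,-0.0005,0,0,0,0,50],
    [0.012,0,0,0,0,0,50],
    [0.012,0,0,0,0,0,50],
    [0.009,0,0,0,0,0,50],
    [0,0,0,0,0,0,50],
    [0,0,0,0,0,0,50]
  ]
}}

```text
time: 18.15
eef_pos: [0.5396, 0.4081, 0.0574]
ee_rot: [0.5, 0.5, -0.5, 0.5]
force: [0.5, -0.4, -2.4]
gripper_width: 0.65
```

```bash
python3 st.py; python3 - <<'E'
from h import *
s=eyes.grab_frame('side')
a=crop(s,proj('side',(.54,.407,.05)),35,8)
cv2.imwrite('pics/b3.png',a[:,:,::-1])
E
```

```text
18.15 [0.5396 0.4081 0.0574] w 61.8 F [ 0.5 -0.4 -2.4]
[[0.0005, 1.0, 0.0004], [0.0003, 0.0004, -1.0], [-1.0, 0.0005, -0.0003]]
```

View pics/b3.png

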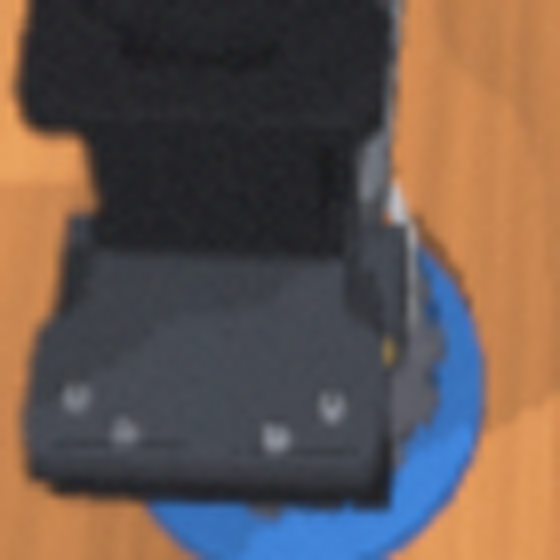

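The force is steady with the bearing threaded. It goes down the last 20 mm or so until it touches.

Request:
{"fn": "arm_command", "kwargs": {
  "targets": [
    [0.01,0,0,0,0,0,50],
    [0.006,0,0,0,0,0,50],
    [0.003,0,0,0,0,0,50],
    [0.001,0,0,0,0,0,50],
    [0,0,0,0,0,0,50],
    [0,0,0,0,0,0,50]
  ]
}}

```text
time: 18.95
eef_pos: [0.5395, 0.408, 0.0375]
ee_rot: [0.5, 0.5, -0.5, 0.5]
force: [0.0, -0.8, -2.5]
gripper_width: 0.646
```

```bash
python3 st.py
```

```text
18.95 [0.5395 0.408  0.0375] w 61.3 F [ 0.  -0.8 -2.5]
[[0.0004, 1.0, 0.0004], [0.0003, 0.0004, -1.0], [-1.0, 0.0004, -0.0003]]
```

Request:
{"fn": "arm_command", "kwargs": {
  "targets": [
    [0.0005,0,0,0,0,0,50],
    [0,0,0,0,0,0,80],
    [0,0,0,0,0,0,80],
    [0,0,0,0,0,0,80],
    [-0.03,0,0,0,0,0,80],
    [-0.05,0,0,0,0,0,80],
    [-0.05,0,0,0,0,0,80],
    [0,-0.003,0.03,0,0,0,80],
    [0,-0.003,0.06,0,0,0,80],
    [0,-0.005,0.06,0,0,0,70],
    [0,-0.01,0.06,0,0,0,70],
    [0,-0.01,0.06,0,0,0,65]
  ]
}}

```text
time: 20.45
eef_pos: [0.5081, 0.1362, 0.1671]
ee_rot: [0.5, 0.5, -0.499, 0.501]
force: [0.8, -0.6, 0.4]
gripper_width: 0.668
```

```bash
python3 st.py;  python3 - <<'E'
from h import *
t=eyes.grab_frame('top');s=eyes.grab_frame('side')
a=crop(s,proj('side',(.54,.407,.03)),35,8);b=crop(t,proj('top',(.54,.407,.03)),35,8)
h=min(a.shape[0],b.shape[0])
cv2.imwrite('pics/b5.png',cv2.resize(np.hstack([a[:h],b[:h]]),(800,int(800*h/(a.shape[1]+b.shape[1]))))[:,:,::-1])
E
```

```text
20.45 [0.5081 0.1362 0.1671] w 63.5 F [ 0.8 -0.6  0.4]
[[0.0012, 1.0, 0.0008], [-0.0, 0.0008, -1.0], [-1.0, 0.0012, 0.0]]
```

View pics/b5.png

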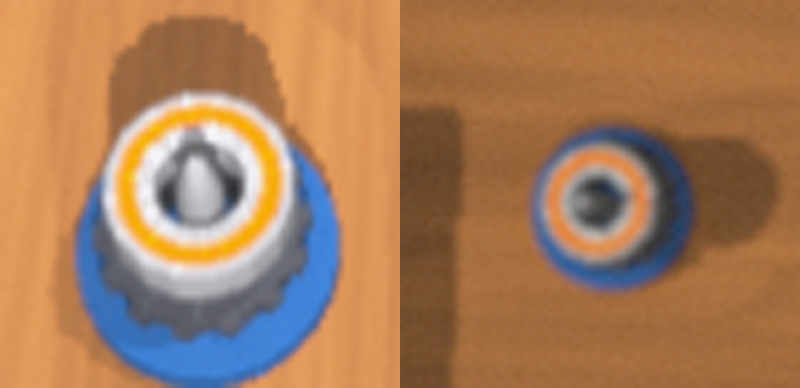

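Request:
{"fn": "arm_command", "kwargs": {
  "targets": [
    [0,-0.014,0.06,0,0,0,65],
    [0,-0.014,0.06,0,0,0,65],
    [0,-0.014,0.06,0,0,0,65],
    [0,-0.014,0.0365,0,0,0,65],
    [0.03,0,0,0,0,0,65],
    [0.05,0,0,0,0,0,65],
    [0.035,0,0,0,0,0,65],
    [0,0,0,0,0,0,65],
    [0,0,0,0,0,0,65],
    [0,0,0,0,0,0,65]
  ]
}}

```text
time: 21.8
eef_pos: [0.4543, -0.079, 0.054]
ee_rot: [0.501, 0.499, -0.499, 0.501]
force: [0.5, -0.4, 0.4]
gripper_width: 0.651
```

```bash
python3 st.py; python3 - <<'E'
from h import *
s=eyes.grab_frame('side')
c=proj('side',(.452,-.078,.03)); o=np.floor(c)-35
a=crop(s,c,35,8)
cv2.imwrite('pics/c2.png',a[:,:,::-1])
e=sensors.sense()['eef_pos']
for X in(e+[0,.04,0],(.452,-.078,.018),(.452,-.078,0)): print(X,((proj('side',X)-o)*8).round())
E
```

```text
21.8 [ 0.4543 -0.079   0.054 ] w 61.8 F [ 0.5 -0.4  0.4]
[[0.004, 1.0, 0.0007], [-0.0011, 0.0007, -1.0], [-1.0, 0.004, 0.0011]]
[ 0.45412597 -0.0389377   0.05377113] [278. 311.]
(0.452, -0.078, 0.018) [284. 307.]
(0.452, -0.078, 0) [283. 345.]
```

View pics/c2.png

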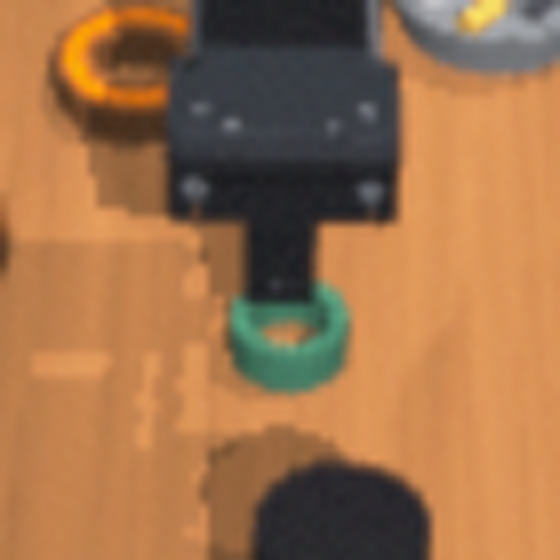

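Request:
{"fn": "arm_command", "kwargs": {
  "targets": [
    [0.015,-0.002,0,0,0,0,65],
    [0.015,0,0,0,0,0,65],
    [0.012,0,0,0,0,0,65],
    [0.007,0,0,0,0,0,65],
    [0.001,0,0,0,0,0,65],
    [0,0,0,0,0,0,65],
    [0,0,0,0,0,0,25],
    [0,0,0,0,0,0,25],
    [0,0,0,0,0,0,25],
    [0,0,0,0,0,0,25]
  ]
}}

```text
time: 23.1
eef_pos: [0.4507, -0.0786, 0.002]
ee_rot: [0.5, 0.5, -0.5, 0.5]
force: [-1.0, 1.1, 2.3]
gripper_width: 0.416
```

```bash
python3 st.py
```

```text
23.1 [ 0.4507 -0.0786  0.002 ] w 39.5 F [-1.   1.1  2.3]
[[0.0004, 1.0, 0.0003], [0.0001, 0.0003, -1.0], [-1.0, 0.0004, -0.0001]]
```

Request:
{"fn": "arm_command", "kwargs": {
  "targets": [
    [-0.01,0,0,0,0,0,25],
    [-0.03,0,0,0,0,0,25],
    [-0.05,0,0,0,0,0,25],
    [-0.045,0,0,0,0,0,25],
    [0,0.02,-0.03,0,0,0,25],
    [0,0.025,-0.055,0,0,0,25],
    [0,0.02,-0.06,0,0,0,25],
    [0,0.01,-0.06,0,0,0,25],
    [0,0.008,-0.06,0,0,0,25],
    [0,0.005,-0.06,0,0,0,25],
    [0,0.001,-0.06,0,0,0,25],
    [0,0,-0.06,0,0,0,25]
  ]
}}

```text
time: 24.6
eef_pos: [0.5388, 0.3675, 0.1369]
ee_rot: [0.5, 0.5, -0.5, 0.5]
force: [0.7, -0.3, -1.0]
gripper_width: 0.42
```

Request:
{"fn": "arm_command", "kwargs": {
  "targets": [
    [0,0,-0.03,0,0,0,25],
    [0,0,-0.0115,0,0,0,25],
    [0.02,0,0,0,0,0,25],
    [0,0,0,0,0,0,25],
    [0,0,0,0,0,0,25],
    [0,0,0,0,0,0,25],
    [0,0,0,0,0,0,25]
  ]
}}

```text
time: 25.48
eef_pos: [0.5395, 0.407, 0.1173]
ee_rot: [0.5, 0.5, -0.5, 0.5]
force: [0.1, 1.1, -1.5]
gripper_width: 0.414
```

```bash
python3 st.py
```

```text
25.475 [0.5395 0.407  0.1173] w 39.3 F [ 0.1  1.1 -1.5]
[[0.0008, 1.0, -0.0001], [0.0005, -0.0001, -1.0], [-1.0, 0.0008, -0.0005]]
```

Request:
{"fn": "arm_command", "kwargs": {
  "targets": [
    [0.015,0,-0.0005,0,0,0,25],
    [0.015,0,0,0,0,0,25],
    [0.012,0,0,0,0,0,25],
    [0.008,0,0,0,0,0,25],
    [0.005,0,0,0,0,0,25],
    [0,0,0,0,0,0,25],
    [0,0,0,0,0,0,25]
  ]
}}

```text
time: 26.35
eef_pos: [0.5394, 0.4079, 0.0623]
ee_rot: [0.5, 0.5, -0.5, 0.5]
force: [-0.1, 0.1, -1.1]
gripper_width: 0.423
```

```bash
python3 st.py
```

```text
26.35 [0.5394 0.4079 0.0623] w 40.2 F [-0.1  0.1 -1.1]
[[0.0009, 1.0, 0.0004], [0.0006, 0.0004, -1.0], [-1.0, 0.0009, -0.0006]]
```

Request:
{"fn": "arm_command", "kwargs": {
  "targets": [
    [0.005,0,0,0,0,0,25],
    [0.003,0,0,0,0,0,25],
    [0.0015,0,0,0,0,0,25],
    [0,0,0,0,0,0,25],
    [0,0,0,0,0,0,25]
  ]
}}

```text
time: 26.98
eef_pos: [0.5391, 0.4077, 0.0521]
ee_rot: [0.5, 0.5, -0.5, 0.5]
force: [0.7, -0.6, -1.2]
gripper_width: 0.419
```

```bash
python3 st.py
```

```text
26.975 [0.5391 0.4077 0.0521] w 39.8 F [ 0.7 -0.6 -1.2]
[[0.0001, 1.0, 0.0005], [0.0001, 0.0005, -1.0], [-1.0, 0.0001, -0.0001]]
```

Request:
{"fn": "arm_command", "kwargs": {
  "targets": [
    [0,0,0,0,0,0,65],
    [0,0,0,0,0,0,65],
    [0,0,0,0,0,0,65],
    [-0.03,0,0,0,0,0,65],
    [-0.05,0,0,0,0,0,65],
    [-0.02,0,0,0,0,0,70],
    [0,-0.03,0.02,0,0,0,75],
    [0,-0.045,0.035,0,0,0,75],
    [0,-0.045,0.035,0,0,0,75],
    [0,-0.046,0.036,0,0,0,75],
    [0,0,0,0,0,0,75]
  ]
}}

```text
time: 28.35
eef_pos: [0.3692, 0.2792, 0.1496]
ee_rot: [-0.499, -0.5, 0.501, -0.5]
force: [0.0, 0.1, -0.6]
gripper_width: 0.747
```

```bash
python3 st.py;  python3 - <<'E'
from h import *
t=eyes.grab_frame('top');s=eyes.grab_frame('side')
np.save('t1.npy',t)
a=crop(s,proj('side',(.54,.407,.03)),35,8);b=crop(t,proj('top',(.54,.407,.03)),35,8)
h=min(a.shape[0],b.shape[0])
cv2.imwrite('pics/c5.png',cv2.resize(np.hstack([a[:h],b[:h]]),(800,int(800*h/(a.shape[1]+b.shape[1]))))[:,:,::-1])
E
```

```text
28.35 [0.3692 0.2792 0.1496] w 71.0 F [ 0.   0.1 -0.6]
[[-0.0032, 1.0, 0.0001], [-0.0019, 0.0001, -1.0], [-1.0, -0.0032, 0.0019]]
```

View pics/c5.png

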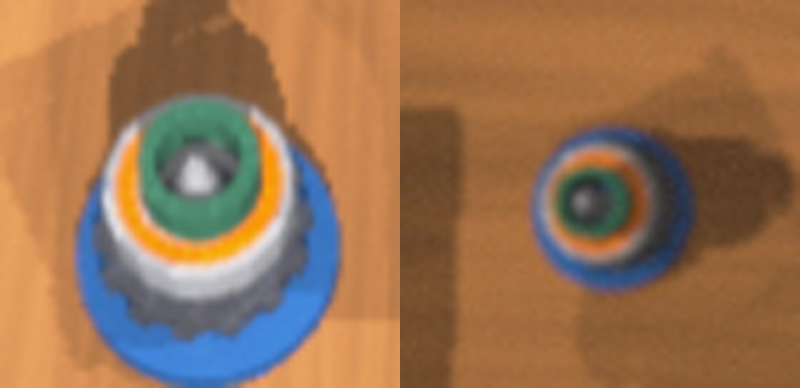

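The blue stack is complete and level, with the pin tip showing just inside the green collar. Next, the spacer.

Request:
{"fn": "arm_command", "kwargs": {
  "targets": [
    [0.03,0,0,0,0,0,75],
    [0.045,0,0,0,0,0,75],
    [0.02,0,0,0,0,0,75],
    [0,0,0,0,0,0,75],
    [0,0,0,0,0,0,75],
    [0,0,0,0,0,0,75]
  ]
}}

```text
time: 29.2
eef_pos: [0.3745, 0.2825, 0.0588]
ee_rot: [0.501, 0.5, -0.499, 0.5]
force: [0.3, 0.2, 0.1]
gripper_width: 0.75
```

```bash
python3 st.py; python3 - <<'E'
from h import *
s=eyes.grab_frame('side')
c=proj('side',(.3727,.282,.03)); o=np.floor(c)-35
a=crop(s,c,35,8)
cv2.imwrite('pics/d2.png',a[:,:,::-1])
e=sensors.sense()['eef_pos']
for X in(e+[0,.045,0],(.3727,.282,.024),(.3727,.282,0)): print(X,((proj('side',X)-o)*8).round())
E
```

```text
29.2 [0.3745 0.2825 0.0588] w 71.2 F [0.3 0.2 0.1]
[[0.0025, 1.0, 0.0005], [0.0015, 0.0005, -1.0], [-1.0, 0.0025, -0.0015]]
[0.37424086 0.32730513 0.05857656] [296. 384.]
(0.3727, 0.282, 0.024) [282. 295.]
(0.3727, 0.282, 0) [276. 342.]
```

View pics/d2.png

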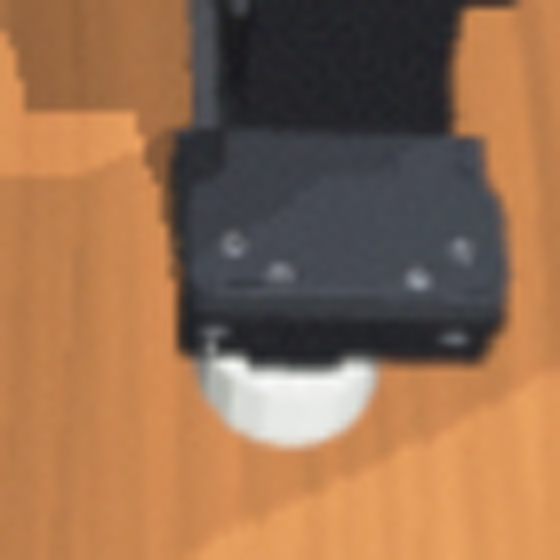

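```bash
python3 - <<'E'
from h import *
s=eyes.grab_frame('side')
c=proj('side',(.3727,.282,.03)); print(c)
cv2.imwrite('pics/d3.png',cv2.resize(s[180:384,200:440],(720,612))[:,:,::-1])
e=sensors.sense()['eef_pos']
for X in(e+[0,.045,0],(.3727,.282,.024),(.3727,.282,0),(.3727,.306,0)): print(X,((proj('side',X)-[200,180])*3).round())
E
```

```text
[305.51121977 296.43488862]
[0.37400128 0.32715286 0.05840799] [321. 387.]
(0.3727, 0.282, 0.024) [316. 354.]
(0.3727, 0.282, 0) [313. 371.]
(0.3727, 0.306, 0) [315. 402.]
```

View pics/d3.png

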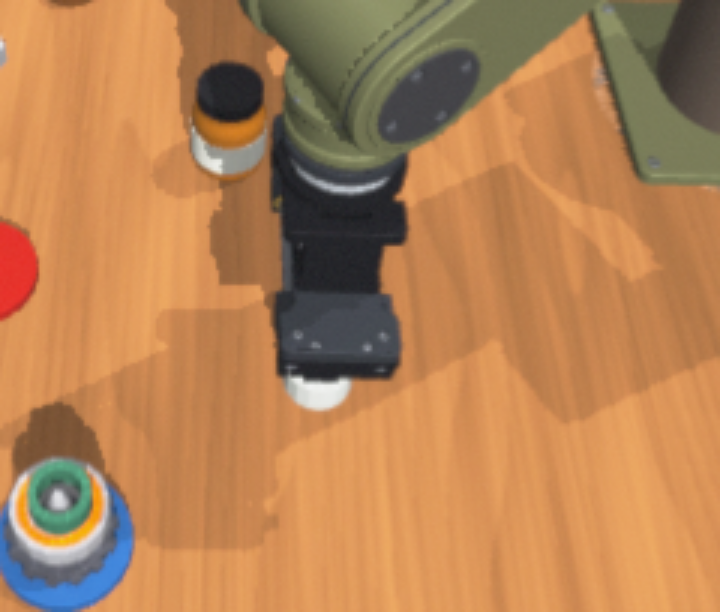

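```bash
python3 - <<'E'
from meas import *
s=np.load('s0.npy');t=np.load('t0.npy')
for k in('spacer','nut','collar','bearing'):
    X=plane('top',np.array(P[k])*.64,ZT[k]);g=proj('side',X)
    hu,_=blob(s,k,g,26); hu=hu[:,0].astype(float)
    b=hu[hu[:,1].argmax()]+[0,.5];u=hu[hu[:,1].argmin()]-[0,.5]
    print(k,'near',plane('side',b,0).round(4),'far',plane('side',u,ZT[k]).round(4), 'x L/R at mid', plane('side',hu[hu[:,0].argmin()]-[.5,0],ZT[k]).round(4),plane('side',hu[hu[:,0].argmax()]+[.5,0],ZT[k]).round(4))
    hu,_=blob(t,k,np.array(P[k])*.64); hu=hu[:,0].astype(float)
    l=hu[hu[:,0].argmin()]-[.5,0];r=hu[hu[:,0].argmax()]+[.5,0]
    print('   top left',plane('top',l,ZT[k]).round(4),'right z0/zt',plane('top',r,0).round(4),plane('top',r,ZT[k]).round(4))
t1=np.load('t1.npy')
print(measure(t1,'top','spacer',np.array(P['spacer'])*.64,.024) if 0 else '')
cv2.imwrite('pics/d4.png',np.hstack([crop(t,np.array(P['spacer'])*.64,15,20),crop(s,g*0+proj('side',(.3727,.282,.02)),15,20)])[:,:,::-1])
print(proj('top',(.3727,.282,.024))-np.floor(np.array(P['spacer'])*.64)+15)
E
```

```text
spacer near [0.3645 0.3116 0.    ] far [0.3722 0.2591 0.024 ] x L/R at mid [0.3981 0.3041 0.024 ] [0.3469 0.279  0.024 ]
   top left [0.3666 0.3111 0.024 ] right z0/zt [0.3797 0.2596 0.    ] [0.3807 0.2554 0.024 ]
nut near [0.6475 0.0039 0.    ] far [ 0.6468 -0.0474  0.02  ] x L/R at mid [ 0.6826 -0.0071  0.02  ] [ 0.6316 -0.0232  0.02  ]
   top left [0.6432 0.0018 0.02  ] right z0/zt [ 0.6759 -0.0506  0.    ] [ 0.6727 -0.0498  0.02  ]
collar near [ 0.4447 -0.0572  0.    ] far [ 0.448  -0.0977  0.018 ] x L/R at mid [ 0.4705 -0.0519  0.018 ] [ 0.4302 -0.0762  0.018 ]
   top left [ 0.4448 -0.0587  0.018 ] right z0/zt [ 0.4583 -0.0996  0.    ] [ 0.4581 -0.0983  0.018 ]
bearing near [ 0.5991 -0.187   0.    ] far [ 0.6311 -0.2466  0.016 ] x L/R at mid [ 0.6466 -0.2106  0.016 ] [ 0.5795 -0.1936  0.016 ]
   top left [ 0.6026 -0.185   0.016 ] right z0/zt [ 0.6224 -0.2563  0.    ] [ 0.6204 -0.2535  0.016 ]

[15.87438952 15.33677564]
```

View pics/d4.png

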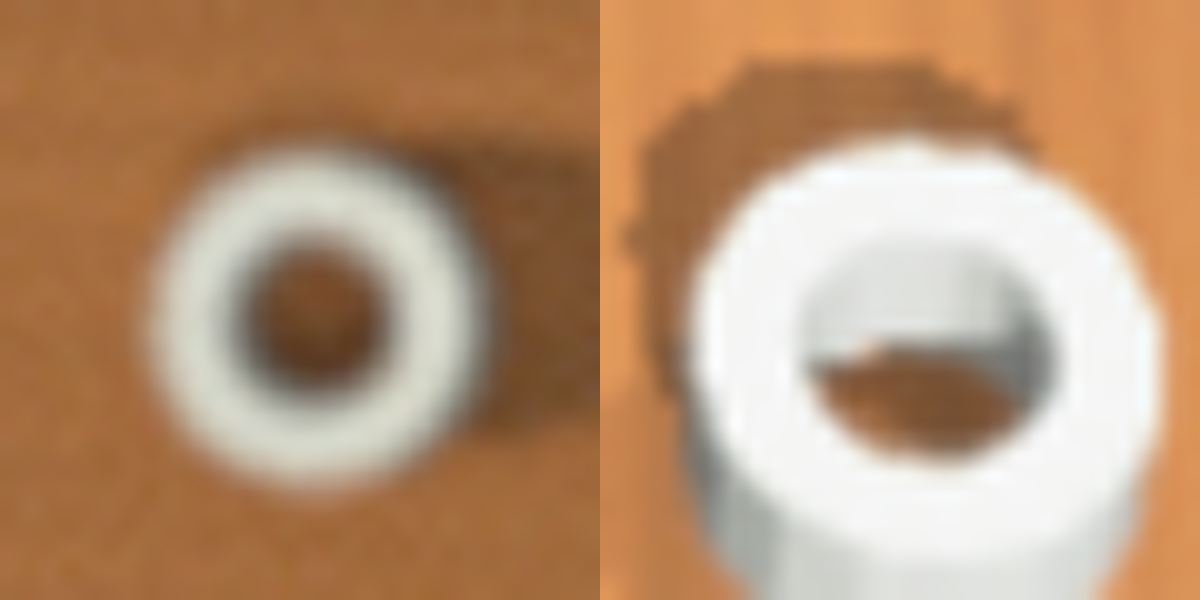

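Request:
{"fn": "arm_command", "kwargs": {
  "targets": [
    [0.015,-0.001,-0.0025,0,0,0,75],
    [0.015,0,0,0,0,0,75],
    [0.012,0,0,0,0,0,75],
    [0.008,0,0,0,0,0,75],
    [0.003,0,0,0,0,0,75],
    [0,0,0,0,0,0,75],
    [0,0,0,0,0,0,35],
    [0,0,0,0,0,0,35],
    [0,0,0,0,0,0,35],
    [0,0,0,0,0,0,35]
  ],
  "grip_force": 20
}}

```text
time: 30.55
eef_pos: [0.3724, 0.2843, 0.0045]
ee_rot: [0.5, 0.5, -0.5, 0.5]
force: [-0.2, 0.3, 1.2]
gripper_width: 0.502
```

```bash
python3 st.py
```

```text
30.55 [0.3724 0.2843 0.0045] w 47.7 F [-0.2  0.3  1.2]
[[0.0006, 1.0, 0.0003], [0.0005, 0.0003, -1.0], [-1.0, 0.0006, -0.0005]]
```

Request:
{"fn": "arm_command", "kwargs": {
  "targets": [
    [-0.01,0,0,0,0,0,35],
    [-0.03,0,0,0,0,0,35],
    [-0.045,0,0,0,0,0,35],
    [-0.035,0,0,0,0,0,35],
    [0,0.025,0.008,0,0,0,35],
    [0,0.05,0.016,0,0,0,35],
    [0,0.055,0.018,0,0,0,35],
    [0,0.055,0.018,0,0,0,35],
    [0,0.045,0.013,0,0,0,35],
    [0,0.021,0.0065,0,0,0,35],
    [0,0,0,0,0,0,35],
    [0,0,0,0,0,0,35]
  ]
}}

```text
time: 32.05
eef_pos: [0.6222, 0.2049, 0.1241]
ee_rot: [0.5, 0.5, -0.5, 0.5]
force: [-0.2, 0.7, -0.4]
gripper_width: 0.509
```

Request:
{"fn": "arm_command", "kwargs": {
  "targets": [
    [0.015,0,0,0,0,0,35],
    [0,0,0,0,0,0,35],
    [0,0,0,0,0,0,35],
    [0,0,0,0,0,0,35]
  ]
}}

```text
time: 32.55
eef_pos: [0.6232, 0.2049, 0.1095]
ee_rot: [0.5, 0.5, -0.5, 0.5]
force: [0.3, 0.6, 0.0]
gripper_width: 0.504
```

```bash
python3 st.py; python3 - <<'E'
from h import *
s=eyes.grab_frame('side')
c=proj('side',(.6234,.205,.06)); o=np.floor(c)-35
a=crop(s,c,35,8)
cv2.imwrite('pics/d5.png',a[:,:,::-1])
e=sensors.sense()['eef_pos']
for X in(e-[0,0,.0045],(.6234,.205,.07),(.6234,.205,0.012)): print(X,((proj('side',X)-o)*8).round())
E
```

```text
32.55 [0.6232 0.2049 0.1095] w 47.9 F [0.3 0.6 0. ]
[[0.0006, 1.0, 0.0006], [0.0002, 0.0006, -1.0], [-1.0, 0.0006, -0.0002]]
[0.6233244  0.20485595 0.10510887] [264. 179.]
(0.6234, 0.205, 0.07) [279. 259.]
(0.6234, 0.205, 0.012) [304. 381.]
```

View pics/d5.png

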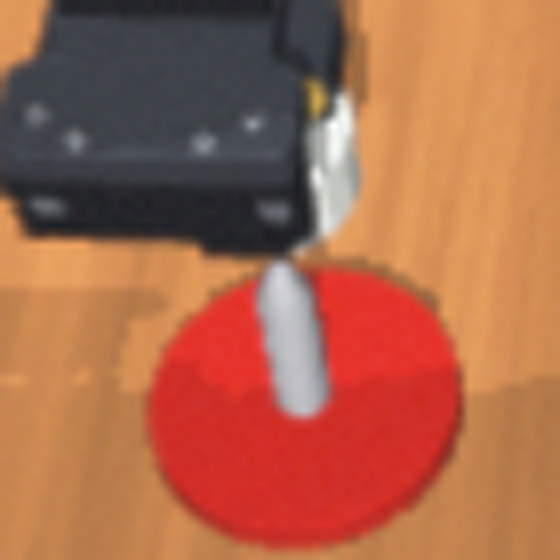

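The pin tip is seen at (280,262) against (279,259) predicted, so it's aligned. Lowering.

Request:
{"fn": "arm_command", "kwargs": {
  "targets": [
    [0.015,0,0,0,0,0,35],
    [0.015,0,0,0,0,0,35],
    [0.012,0,0,0,0,0,35],
    [0.01,0,0,0,0,0,35],
    [0,0,0,0,0,0,35],
    [0,0,0,0,0,0,35]
  ]
}}

```text
time: 33.35
eef_pos: [0.6235, 0.2048, 0.0576]
ee_rot: [0.5, 0.5, -0.5, 0.5]
force: [0.5, 0.6, 0.6]
gripper_width: 0.505
```

```bash
python3 st.py
```

```text
33.35 [0.6235 0.2048 0.0576] w 48.0 F [0.5 0.6 0.6]
[[0.0007, 1.0, 0.0004], [0.0002, 0.0004, -1.0], [-1.0, 0.0007, -0.0002]]
```

Request:
{"fn": "arm_command", "kwargs": {
  "targets": [
    [0.012,0,0,0,0,0,35],
    [0.012,0,0,0,0,0,35],
    [0.01,0,0,0,0,0,35],
    [0.005,0,0,0,0,0,35],
    [0.0015,0,0,0,0,0,35],
    [0,0,0,0,0,0,35],
    [0,0,0,0,0,0,35]
  ]
}}

```text
time: 34.22
eef_pos: [0.6234, 0.2048, 0.0169]
ee_rot: [0.5, 0.5, -0.5, 0.5]
force: [0.5, 1.2, -0.6]
gripper_width: 0.505
```

```bash
python3 st.py
```

```text
34.225 [0.6234 0.2048 0.0169] w 48.0 F [ 0.5  1.2 -0.6]
[[0.0007, 1.0, 0.0004], [0.0002, 0.0004, -1.0], [-1.0, 0.0007, -0.0002]]
```

Request:
{"fn": "arm_command", "kwargs": {
  "targets": [
    [0.0003,0,0,0,0,0,70],
    [0,0,0,0,0,0,75],
    [0,0,0,0,0,0,75],
    [-0.03,0,0,0,0,0,75],
    [-0.05,0,0,0,0,0,75],
    [-0.05,0,0,0,0,0,75],
    [0,0.008,0.04,0,0,0,75],
    [0,0.01,0.06,0,0,0,75],
    [0,0.01,0.06,0,0,0,75],
    [0,0.0056,0.05,0,0,0,75],
    [0,0,0.018,0,0,0,75],
    [0.03,0,0,0,0,0,75]
  ]
}}

```text
time: 35.72
eef_pos: [0.6592, -0.0246, 0.1195]
ee_rot: [0.502, 0.498, -0.499, 0.501]
force: [0.4, 0.7, -0.2]
gripper_width: 0.752
```

Request:
{"fn": "arm_command", "kwargs": {
  "targets": [
    [0.045,0,0,0,0,0,75],
    [0.02,0,0,0,0,0,75],
    [0,0,0,0,0,0,75],
    [0,0,0,0,0,0,75],
    [0,0,0,0,0,0,75]
  ]
}}

```text
time: 36.35
eef_pos: [0.6584, -0.0232, 0.0537]
ee_rot: [0.501, 0.499, -0.499, 0.501]
force: [0.6, -0.0, 0.9]
gripper_width: 0.753
```

```bash
python3 st.py; python3 - <<'E'
from h import *
s=eyes.grab_frame('side');t=eyes.grab_frame('top')
c=proj('side',(.657,-.023,.03)); o=np.floor(c)-35
a=crop(s,c,35,8);b=crop(s,proj('side',(.6234,.205,.03)),35,8)
cv2.imwrite('pics/e2.png',cv2.resize(np.hstack([a,b]),(800,400))[:,:,::-1])
e=sensors.sense()['eef_pos']
for X in(e+[0,.045,0],(.657,-.023,.02),(.657,-.023,0)): print(X,((proj('side',X)-o)*8*400/560).round())
E
```

```text
36.35 [ 0.6584 -0.0232  0.0537] w 71.5 F [ 0.6 -0.   0.9]
[[0.0037, 1.0, 0.0006], [-0.0004, 0.0006, -1.0], [-1.0, 0.0037, 0.0004]]
[0.65789379 0.02168381 0.05308408] [181. 236.]
(0.657, -0.023, 0.02) [206. 216.]
(0.657, -0.023, 0) [211. 246.]
```

View pics/e2.png

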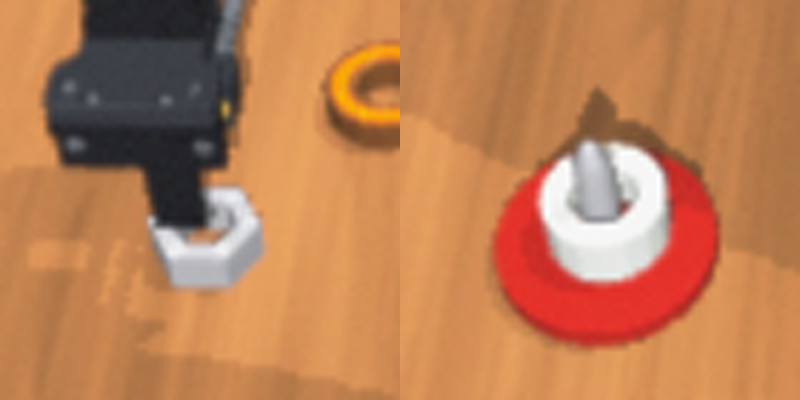

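The spacer sits flat on the red foot. The nut matches its prediction, with flats facing ±y. I'll descend and grip it.

Request:
{"fn": "arm_command", "kwargs": {
  "targets": [
    [0.015,0,0,0,0,0,75],
    [0.015,0,0,0,0,0,75],
    [0.012,0,0,0,0,0,75],
    [0.006,0,0,0,0,0,75],
    [0,0,0,0,0,0,75],
    [0,0,0,0,0,0,75],
    [0,0,0,0,0,0,35],
    [0,0,0,0,0,0,35],
    [0,0,0,0,0,0,35],
    [0,0,0,0,0,0,35]
  ],
  "grip_force": 30
}}

```text
time: 37.7
eef_pos: [0.6569, -0.0231, 0.0037]
ee_rot: [0.5, 0.5, -0.5, 0.5]
force: [-1.3, 0.6, 1.2]
gripper_width: 0.481
```

```bash
python3 st.py
```

```text
37.7 [ 0.6569 -0.0231  0.0037] w 45.7 F [-1.3  0.6  1.2]
[[0.0002, 1.0, 0.0003], [0.0004, 0.0003, -1.0], [-1.0, 0.0002, -0.0004]]
```

Request:
{"fn": "arm_command", "kwargs": {
  "targets": [
    [-0.01,0,0,0,0,0,35],
    [-0.03,0,0,0,0,0,35],
    [-0.045,0,0,0,0,0,35],
    [-0.035,0,0,0,0,0,35],
    [0,-0.005,-0.03,0,0,0,35],
    [0,-0.008,-0.055,0,0,0,35],
    [0,-0.009,-0.06,0,0,0,35],
    [0,-0.0075,-0.05,0,0,0,35],
    [0,-0.004,-0.033,0,0,0,35],
    [0,0,0,0,0,0,35],
    [0,0,0,0,0,0,35],
    [0,0,0,0,0,0,35]
  ]
}}

```text
time: 39.2
eef_pos: [0.6235, 0.2035, 0.1234]
ee_rot: [-0.5, -0.5, 0.5, -0.5]
force: [-0.7, -0.8, -1.3]
gripper_width: 0.481
```

```bash
python3 st.py
```

```text
39.2 [0.6235 0.2035 0.1234] w 45.7 F [-0.7 -0.8 -1.3]
[[-0.0001, 1.0, -0.0011], [-0.0003, -0.0011, -1.0], [-1.0, -0.0001, 0.0003]]
```

Request:
{"fn": "arm_command", "kwargs": {
  "targets": [
    [0.018,0,0,0,0,0,35],
    [0.018,0,0,0,0,0,35],
    [0.014,0,0,0,0,0,35],
    [0.012,0,0,0,0,0,35],
    [0,0,0,0,0,0,35],
    [0,0,0,0,0,0,35]
  ]
}}

```text
time: 39.95
eef_pos: [0.6237, 0.2049, 0.0619]
ee_rot: [0.5, 0.5, -0.5, 0.5]
force: [-0.1, -0.2, -1.0]
gripper_width: 0.482
```

```bash
python3 st.py
```

```text
39.95 [0.6237 0.2049 0.0619] w 45.8 F [-0.1 -0.2 -1. ]
[[0.001, 1.0, 0.0005], [0.0002, 0.0005, -1.0], [-1.0, 0.001, -0.0002]]
```

Request:
{"fn": "arm_command", "kwargs": {
  "targets": [
    [0.01,0,0,0,0,0,35],
    [0.007,0,0,0,0,0,35],
    [0.003,0,0,0,0,0,35],
    [0.0015,0,0,0,0,0,35],
    [0,0,0,0,0,0,35],
    [0,0,0,0,0,0,35]
  ]
}}

```text
time: 40.7
eef_pos: [0.6234, 0.2048, 0.0401]
ee_rot: [0.5, 0.5, -0.5, 0.5]
force: [-0.7, -0.4, -1.3]
gripper_width: 0.479
```

```bash
python3 st.py
```

```text
40.7 [0.6234 0.2048 0.0401] w 45.5 F [-0.7 -0.4 -1.3]
[[0.0005, 1.0, 0.0004], [0.0002, 0.0004, -1.0], [-1.0, 0.0005, -0.0002]]
```

Request:
{"fn": "arm_command", "kwargs": {
  "targets": [
    [0.0003,0,0,0,0,0,75],
    [0,0,0,0,0,0,75],
    [0,0,0,0,0,0,75],
    [-0.03,0,0,0,0,0,75],
    [-0.05,0,0,0,0,0,75],
    [-0.06,0,0,0,0,0,75],
    [0,0,0.04,0,0,0,75],
    [0,0,0.06,0,0,0,75],
    [0,0,0.06,0,0,0,75],
    [0,0,0.06,0,0,0,75],
    [0,0,0,0,0,0,75],
    [0,0,0,0,0,0,75]
  ]
}}

```text
time: 42.2
eef_pos: [0.6233, -0.0152, 0.1796]
ee_rot: [0.5, 0.5, -0.5, 0.5]
force: [-0.0, -0.2, 0.4]
gripper_width: 0.749
```

```bash
python3 st.py; python3 - <<'E'
from h import *
s=eyes.grab_frame('side');t=eyes.grab_frame('top')
im=[crop(i,proj(n,X),32,6) for X in((.6234,.205,.03),(.54,.4,.03)) for n,i in(('side',s),('top',t))]
im=[cv2.resize(i,(380,290)) for i in im]
cv2.imwrite('pics/f.png',np.vstack([np.hstack(im[:2]),np.hstack(im[2:])])[:,:,::-1])
cv2.imwrite('pics/f2.png',cv2.resize(s,(800,600))[:,:,::-1])
E
```

```text
42.2 [ 0.6233 -0.0152  0.1796] w 71.2 F [-0.  -0.2  0.4]
[[0.0001, 1.0, -0.0002], [0.0005, -0.0002, -1.0], [-1.0, 0.0001, -0.0005]]
```

View pics/f.png

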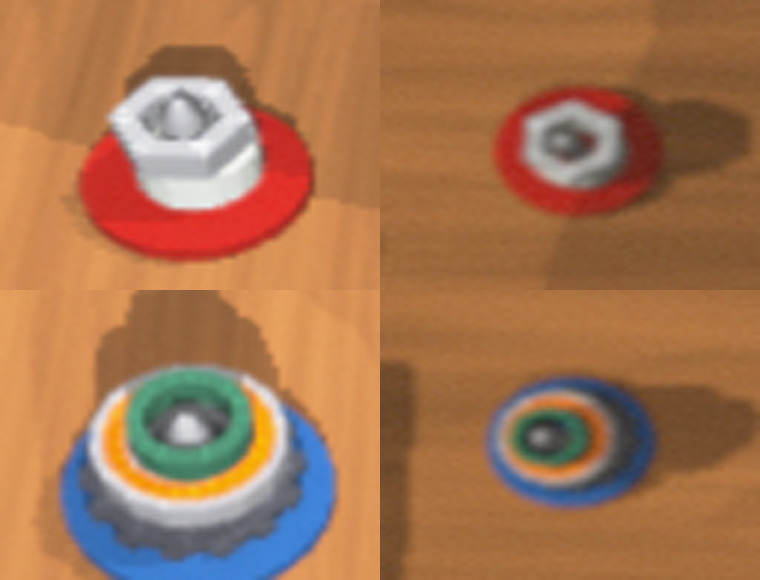

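View pics/f2.png

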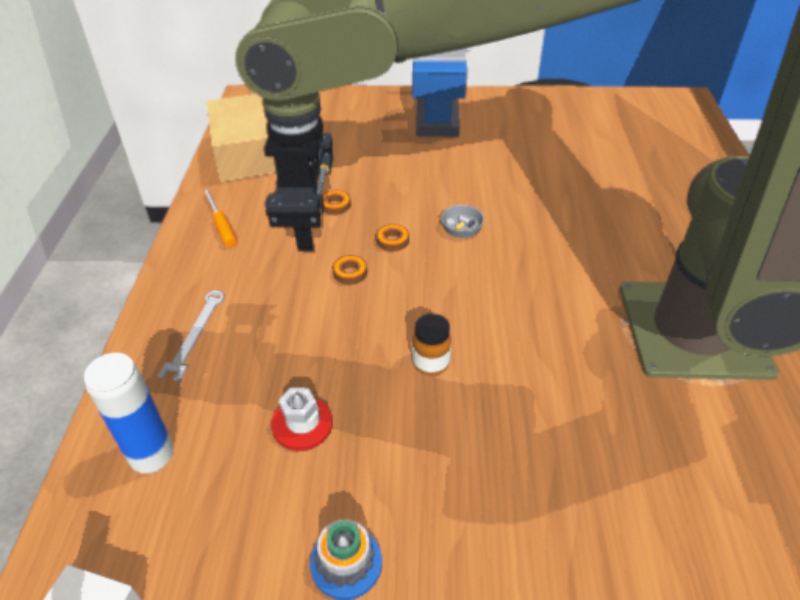

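Both stacks are level, in order and on their pins. The jar at (432,342) stands upright, and the arm is clear. Handing in.

```bash
python3 -c "
from bench import ticket; print(ticket.sign_off())"
```

```text
the job is handed in; nothing more can be done
None
```

The job is done and handed in at about 42 s of the 128 s allowed. The blue post holds the sprocket (boss up), then the bearing, then the green collar. The red post holds the white spacer, then the hex nut.

- **Fit:** Every grip width matched the part's size within about 0.5 mm. Each part was let go with its underside within about 1 mm of its seat height, and the wrist force readings stayed within a few newtons.
- **Last pictures:** Both views show the two stacks level and centred, with the pin tips inside the top bores. The oil jar is upright, the three brown look-alikes are untouched, and the gripper is empty and clear.
- **Disagreements:** The first top and side estimates differed by a few millimetres, most for the bearing and spacer. I refined the spacer before gripping it. The top and side pictures taken over the blue post could not show the pin because the gripper hid it, so I checked those fits by force and position, and by pictures after release.

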